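Book out a headlamp and hold it up for the lens check

ROBOT

A 6-joint arm with a two-finger parallel gripper is mounted at the origin on the work surface. World frame = base frame: x ahead of the robot, y to its left, z up, the work surface at z = 0. Lengths are in m, angles in degrees, forces in N, time in s.
With the tool pointing down it reaches from about 0.4 to 0.825 m from the base axis. Payload 7 kg.
Tool frame: the origin (TCP) lies on the front face of the gripper's body, between the roots of the fingers; the fingertips stand 66 mm ahead of it and the grasp point (between the pads) lies 47 mm ahead of it (ctrl.grasp_offset is the z of the grasp point in the tool frame, in m); z points along the fingers, y is the direction in which the jaws open and shut (so a half turn about z gives the same grasp; the last joint's range is limited). The gripper opens to 88 mm and grips with 3 to 60 N. Pads are 19 mm wide; open, the fingers measure 130 mm over their backs; the gripper's body (78 mm by 193 mm) begins 47 mm behind the grasp point.
Start: joints at [87.668, 20.546, 0.682, 0, -70.136, -16.507], TCP at [0.218, 0.639, 0.292] pointing down, gripper open.
Joint ranges: [-176.03, 176.03], [-82.01, 121.73], [-58.28, 71.71], [-173.87, 95.51], [-174.79, -0.11], [-173.66, 173.66]. Speed limits (degrees/s): [136.94, 136.94, 172.46, 180, 180, 180].

INTERFACE

Orientations are given as [roll, pitch, yaw] about the fixed x, y, z axes, in that order (R = Rz(yaw) Ry(pitch) Rx(roll)).
In Python, from plant import ctrl gives the robot as it stands.
- The arm moves only by the shell command python3 -m creep 'ROWS'. ROWS is JSON, a list of rows, each a list of 7 numbers: the turn, a rotation vector about the tool's x, y, z in rad, then the shift along the tool's x, y, z in m, then the opening, from 0 (shut) to 1 (fully open). In form: [[wx, wy, wz, dx, dy, dz, grip], ...]. A call has 1 to 12 rows; each row is the pose to reach, as a shift and turn from the pose commanded when the call began, along the tool's axes at that moment; what a row does not reach only later rows make up. A row lasts 1/12 s, in which the tool goes at most 41.7 mm and 7.16 degrees, less where a joint would pass 70% of its speed; a pose out of reach is approached as far as the arm can. A call with a gripper value outside its range is refused whole. The fingers move at their own pace and stop on an object; the grip force is fixed at half the most. Time passes only in rows, so rows that repeat a pose let the fingers close. It gives the time, the measured TCP pose, the force and the opening at its end, in the units of the state.
- ctrl.get_obs(): the state, without advancing time (a new reading comes with each control period).
- ctrl.snapshot(name): name is "scene" or "top" or "wrist"; returns the picture (400x640x3 uint8, blue, green, red); there is no depth.
- ctrl.camera_model(name): a dict with "K" (3x3 intrinsics, pixels), "rvec" (rotation vector, rad) and "tvec" (3), from world to camera coordinates, as OpenCV has them. Camera axes: x right, y down, z forward; pixel columns grow to the right and rows downward; lengths in m; the calibration is good to about 2 mm. A picture is of the moment at which its call begins: read the wrist's pose just before it. camera_model takes no time and is no camera call; for the wrist camera it gives the pose at the moment of the call.
- ctrl.close_job(): hands the job in, once; it reports no verdict.
The state is a dict: "clock": time; "joint_pos": joint angles; "qvel": joint speeds; "tau": joint torques, N m; "tool_pos": TCP position; "orientation": TCP orientation; "force": force on the tool from outside, world axes, zero at the start; "moment": the same for the moment, N m; "opening": finger opening in m.
Only numpy, scipy, OpenCV 4.12 (cv2) and the standard library are available. Lean on these libraries where they do the work, as an engineer would, in place of code of your own. Each camera call takes 0.05 s, during which the arm holds its last target.

TASK

Book out the used headlamp with the orange socket: pick up the hand scanner and hold it still for about a second about 6 cm off the orange-edged stock label, its window square to the sloping label and centred on it, then stand the scanner back upright on its blue pad and let go. Then lift that headlamp out of its cradle and finish while still holding it right above the cradle, steady and level, lens down, about 12 cm above where it sat. Leave the lamp in its cradle until the scanner is back, and do not disturb the other lamps or the bulb box.

Things in the scene. Friction and masses are not known exactly. Their poses are not given: they have to be found in the camera images.
- scanner: hand scanner, 122 mm tall, about 0.17 kg, standing nose-down: grey head 60 x 50 mm (own x, y), 28 mm high; neck to 50 mm; upright white handle 36 mm (own x) by 30 mm (own y), 45 to 122 mm above the origin. Origin: centre of the red reading window, the head's flat underside; own z runs up the handle; it reads along -z, at 30 to 100 mm. Yaw varies.
- scanner_pad: fixed blue pad 110 x 110 mm, 6 mm thick, where the scanner starts and goes back to. Origin: centre of its underside, on the bench; the scanner stands with its origin 6 mm above this.
- label_orange: orange-edged stock label to scan: flat plate 64 x 84 mm (own x, y), white with a black square code (readable at any turn about its normal), fixed before the orange lamp's cradle on the robot's side, its face sloping 25 degrees (0.44 rad) towards the robot. Origin: centre of the face; own z: normal out of the face, up and towards the robot.
- cradle_orange: fixed cradle of the orange-socket lamp: plywood base 150 x 150 x 12 mm, on it a black rubber ring, outer diameter 124, inner 100 mm, top 40 mm above the origin. Origin: centre of the base's underside, on the bench. The label stands on its own -x side, centre 115 mm from the origin and 40 mm up; yaw varies.
- lamp_orange: used round headlamp, 0.35 to 0.7 kg, lens down in the orange cradle: rim 116 mm across, lugs out to 75 mm radius; grey shell narrowing to 54 mm across at 62 mm above the origin; on it the orange socket block, 44 mm (own x) by 28 mm (own y), 62 to 106 mm up. Origin: lowest point of the lens, on the axis, at start 30 mm above the cradle's; own z up; mass centre on the axis. Yaw varies.
- lamp_green: bystander: a like headlamp with a green socket, in the cradle with the green-edged label; same sizes and origin. Leave alone.
- cradle_green: fixed cradle of the green-socket lamp, with its green-edged label; same sizes as the orange one. The two cradles swap sides from start to start.
- fog_lamp: bystander: rectangular grey fog lamp 70 x 100 x 50 mm on a black mat, glass up, on the side of the bench opposite the scanner. Origin: centre of its underside. Leave alone.
- bulb_box: bystander: small cardboard bulb box 45 x 45 x 60 mm with a yellow band, beyond the cradles. Origin: centre of its underside. Leave alone.
Mind the look-alikes: they are no part of the job. What is shaped like the scanner but brown, purple or turquoise is not meant.

How it is judged:
By the outcome, as a careful person would: the job done as asked, in the order asked, and still so for the second after the job is handed in, while the arm keeps its last pose, push and grip.
It also fails if it takes over 61 s, if anything falls off the work surface, if the arm or the gripper's body presses on something with over 40 N, if the wrist force passes 120 N, or if a joint passes its speed limit or range.

## Working session

There is one attempt and no reset: what is moved stays moved. The work goes in short steps, Python scripts to look and compute and a shell command to move; the robot and the scene stay as the last step left them, time stands still between calls to the robot, and variables do not carry over. Pictures are saved under pics/ and viewed, and the job is handed in when it is done.

```bash
ls; mkdir -p pics; python3 - <<'E'
from plant import ctrl
import cv2
print(ctrl.get_obs()); print(ctrl.grasp_offset)
for n in ("scene","top","wrist"):
    m=ctrl.camera_model(n); print(n,m)
    cv2.imwrite(f"pics/{n}0.png",ctrl.snapshot(n))
E
```

```text
pics
{'clock': 0.0, 'joint_pos': array([ 8.76700474e+01,  2.05899393e+01,  6.33559903e-01, -2.29395406e-02,
       -7.01358915e+01, -1.65061079e+01]), 'qvel': array([ 0.05447104, -0.01108132,  0.09825222, -0.07829657, -0.04390505,
       -0.07284026]), 'tau': array([ 3.05304602e-04, -5.82709908e+01,  2.93059123e+01,  6.99741080e+00,
        6.97597337e-03, -1.46000339e-04]), 'tool_pos': array([0.21781904, 0.63847437, 0.29122899]), 'orientation': array([ 1.79905404e+02, -5.54269144e-03, -1.88438679e+01]), 'force': array([-0.27178808,  0.58507757, -0.00531474]), 'moment': array([-0.02393907,  0.00816748, -0.01348361]), 'opening': 0.08714925730555302}
0.0468
scene {'K': array([[401.09904235,   0.        , 326.93317903],
       [  0.        , 401.09904235, 194.65000429],
       [  0.        ,   0.        ,   1.        ]]), 'rvec': array([ 1.55614429,  2.24057938, -0.68862926]), 'tvec': array([ 0.20487731, -0.37727529,  1.33214052])}
top {'K': array([[374.57286629,   0.        , 317.74255755],
       [  0.        , 374.57286629, 206.51142197],
       [  0.        ,   0.        ,   1.        ]]), 'rvec': array([ 2.1503149 , -2.2147761 ,  0.06631271]), 'tvec': array([0.03753782, 0.51313102, 1.25839694])}
wrist {'K': array([[275.866055  ,   0.        , 316.79680433],
       [  0.        , 275.866055  , 197.34924119],
       [  0.        ,   0.        ,   1.        ]]), 'rvec': array([-1.71130649,  2.39450877,  0.36128498]), 'tvec': array([ 0.67443771, -0.03897237,  0.39098527])}
```

View pics/scene0.png

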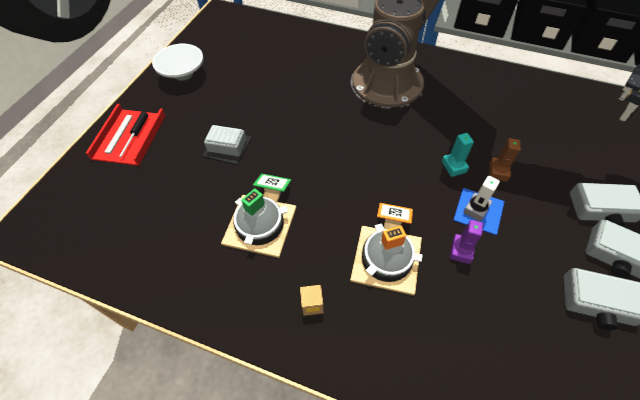

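View pics/top0.png

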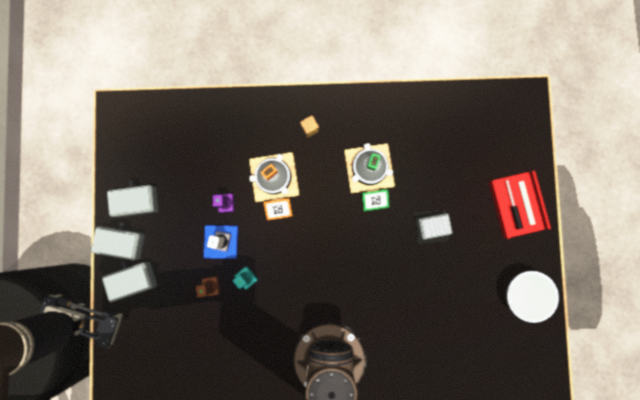

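View pics/wrist0.png

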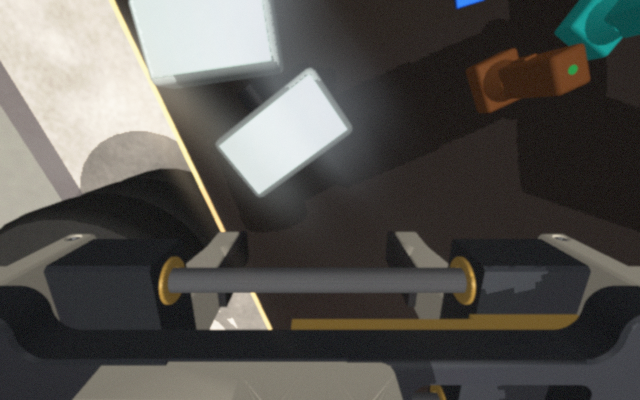

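```bash
cat > h.py <<'E'
import numpy as np, cv2
from scipy.spatial.transform import Rotation as R
from plant import ctrl
def cam(n):
    m=ctrl.camera_model(n); return m["K"],cv2.Rodrigues(m["rvec"])[0],np.array(m["tvec"]).ravel()
def ray(c,uv):
    K,Rc,t=c; d=Rc.T@np.linalg.solve(K,[uv[0],uv[1],1.]); return -Rc.T@t,d
def onz(c,uv,z):
    o,d=ray(c,uv); return o+d*(z-o[2])/d[2]
def tri(rs):
    A=np.zeros((3,3));b=np.zeros(3)
    for o,d in rs:
        d=d/np.linalg.norm(d);P=np.eye(3)-np.outer(d,d);A+=P;b+=P@o
    p=np.linalg.solve(A,b); return p,[np.linalg.norm(np.cross(p-o,d/np.linalg.norm(d))) for o,d in rs]
def proj(c,p):
    K,Rc,t=c; q=K@(Rc@np.asarray(p)+t); return q[:2]/q[2]
def tool():
    o=ctrl.get_obs(); return np.array(o["tool_pos"]),R.from_euler("xyz",o["orientation"],degrees=True),o
def plan(p,Rt):
    """shift/rotvec in present tool axes to reach TCP p with rotation Rt"""
    p0,R0,o=tool(); return (R0.inv()*Rt).as_rotvec(), R0.inv().apply(np.asarray(p)-p0)
E
python3 - <<'E'
import cv2,numpy as np
a=cv2.imread("pics/top0.png");b=cv2.imread("pics/scene0.png")
c=cv2.resize(a[180:310,180:300],None,fx=4,fy=4,interpolation=2);d=cv2.resize(b[120:300,350:530],None,fx=3,fy=3,interpolation=2)[:520]
h=520;c=c[:h];im=np.zeros((600,800,3),np.uint8)
c=cv2.resize(c,(400,433));d=cv2.resize(d,(400,400))
im[:433,:400]=c;im[:400,400:]=d
cv2.imwrite("pics/c1.png",im)
E
```

```text
(no output)
```

View pics/c1.png

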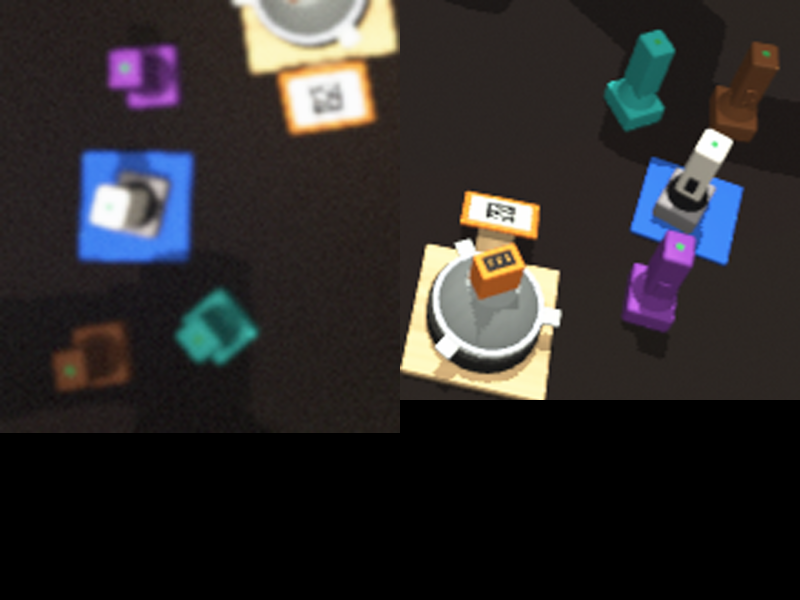

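Candidates in the top view: purple (223,202), turquoise (245,278), brown (207,287) and white/grey on the blue pad (218,241). Only the last fits (white handle, grey head, blue pad), and the crop confirms it. The orange-edged label is at (278,209), with the orange-socket lamp behind it at (270,173).

```bash
python3 - <<'E'
from h import *
I={n:cv2.imread(f"pics/{n}0.png") for n in("top","scene")};C={n:cam(n) for n in I}
def comp(m,box):
    k=np.zeros_like(m);x0,y0,x1,y1=box;k[y0:y1,x0:x1]=m[y0:y1,x0:x1]
    cs,_=cv2.findContours(k,cv2.RETR_EXTERNAL,cv2.CHAIN_APPROX_NONE);return max(cs,key=cv2.contourArea)
H={n:cv2.cvtColor(I[n],cv2.COLOR_BGR2HSV) for n in I}
def rect(n,m,box,z,tag):
    c=comp(m,box);(r)=cv2.minAreaRect(c);pts=cv2.boxPoints(r);P=np.array([onz(C[n],p,z) for p in pts])
    e=P[1]-P[0];f=P[2]-P[1]
    print(tag,n,np.round(r[0],1),"ctr",np.round(P.mean(0),4),"sides",np.round([np.linalg.norm(e),np.linalg.norm(f)],4),"ang",np.round(np.degrees([np.arctan2(e[1],e[0]),np.arctan2(f[1],f[0])]),1));return P.mean(0)
boxes={"top":dict(pad=(190,215,250,270),lab=(255,196,300,222),sock=(256,158,285,186),hand=(200,228,226,255)),
"scene":dict(pad=(445,180,515,250),lab=(370,198,420,226),sock=(378,220,412,252),hand=(480,172,505,190))}
for n in I:
    b=boxes[n]
    blue=cv2.inRange(H[n],(100,120,60),(125,255,255)); rect(n,blue,b["pad"],.006,"pad")
    org=cv2.inRange(H[n],(5,110,90),(22,255,255)); org[H[n][...,1]<150]=0
    c=comp(org,b["lab"]); h=cv2.convexHull(c); rect(n,org,b["lab"],.04,"label")
    rect(n,org,b["sock"],.136,"sock")
    wh=cv2.inRange(H[n],(0,0,195),(180,60,255)); rect(n,wh,b["hand"],.128,"handle")
    # green dot on handle
    x0,y0,x1,y1=b["hand"];g=I[n][y0:y1,x0:x1].astype(float);G=g[...,1]-g[...,2]
    w=np.clip(G-20,0,None);yy,xx=np.mgrid[y0:y1,x0:x1];
    if w.sum()>0: 
        uv=[(w*xx).sum()/w.sum(),(w*yy).sum()/w.sum()];print("dot",n,uv,onz(C[n],uv,.128))
    # white rectangle in label
E
```

```text
pad top [220.5 242. ] ctr [0.4032 0.3588 0.006 ] sides [0.1205 0.1159] ang [-91.7 179.2]
label top [277.5 208.7] ctr [0.5091 0.157  0.04  ] sides [0.0932 0.0674] ang [ -82.2 -172. ]
sock top [269.1 171.4] ctr [0.6201 0.1699 0.136 ] sides [0.0403 0.0311] ang [ -51.5 -141.9]
handle top [212.7 241.8] ctr [0.4066 0.3503 0.128 ] sides [0.0366 0.0311] ang [ -14.7 -105.6]
dot top [np.float64(211.45586545492532), np.float64(242.51760158779902)] [0.40446077 0.35414871 0.128     ]
pad scene [491.5 215.1] ctr [0.4112 0.3891 0.006 ] sides [0.1146 0.0487] ang [177.3  92.4]
label scene [395.  212.7] ctr [0.5133 0.1551 0.04  ] sides [0.0461 0.0884] ang [-173.    96.7]
sock scene [393.7 237.1] ctr [0.6341 0.172  0.136 ] sides [0.0572 0.0435] ang [131.9  32.2]
handle scene [490.6 182.8] ctr [0.412  0.3471 0.128 ] sides [0.0356 0.0301] ang [168.6  74.4]
dot scene [np.float64(491.22736030828514), np.float64(182.03082851637765)] [0.40941246 0.34818182 0.128     ]
```

```bash
python3 - <<'E'
import cv2,numpy as np
a=cv2.imread("pics/top0.png");b=cv2.imread("pics/scene0.png")
cv2.imwrite("pics/c2.png",np.hstack([cv2.resize(a[140:260,195:305],(400,436),interpolation=2),cv2.resize(b[160:269,410:510],(400,436),interpolation=2)]))
E
```

```text
(no output)
```

View pics/c2.png

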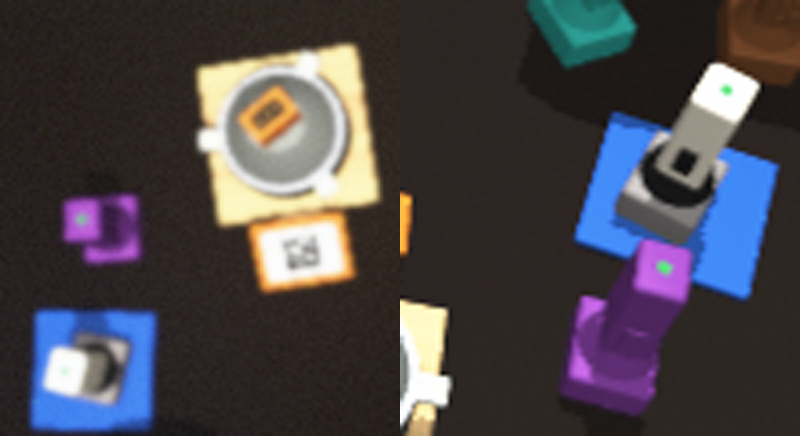

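```bash
python3 - <<'E'
from h import *
p,Rt,o=tool();K,Rc,t=cam("wrist");print("cam in tool",Rt.inv().apply(-Rc.T@t-p),"cam z in tool",Rt.inv().apply(Rc[2]),"cam x",Rt.inv().apply(Rc[0]))
T=R.from_euler("xyz",[180,0,-13],degrees=True)
print(plan([.40,.345,.30],T))
E
```

```text
cam in tool [ 0.07914958 -0.00042042 -0.09219778] cam z in tool [-2.96605455e-01  4.50326129e-04  9.55000001e-01] cam x [-5.75753162e-04  9.99999623e-01 -6.50363861e-04]
(array([ 1.24856507e-03, -5.10125082e-05, -1.01966066e-01]), array([ 0.26717458,  0.21901791, -0.00824823]))
```

```bash
python3 -m creep '[[0,0,-0.01,0.01,0.008,0,1],[0,0,-0.02,0.03,0.025,0,1],[0,0,-0.03,0.06,0.05,0,1],[0,0,-0.04,0.09,0.074,0,1],[0,0,-0.05,0.12,0.098,0,1],[0,0,-0.06,0.15,0.123,0,1],[0,0,-0.07,0.18,0.148,-0.005,1],[0,0,-0.08,0.21,0.172,-0.008,1],[0,0,-0.09,0.24,0.197,-0.008,1],[0,0,-0.1,0.258,0.212,-0.008,1],[0,0,-0.102,0.267,0.219,-0.008,1],[0,0,-0.102,0.267,0.219,-0.008,1]]'
python3 - <<'E'
from h import *
print(tool()[0],tool()[2]["orientation"])
m=ctrl.camera_model("wrist");np.savez("w1.npz",**m)
cv2.imwrite("pics/w1.png",ctrl.snapshot("wrist"))
E
```

```text
clock: 1.15
tool_pos: [0.4008, 0.343, 0.3004]
orientation: [-180.0, -0.0, -13.1]
force: [0.1, 0.9, 0.2]
opening: 0.0878
[0.4008372  0.34298477 0.30040009] [-1.79989437e+02 -3.54335013e-03 -1.31358309e+01]
```

View pics/w1.png

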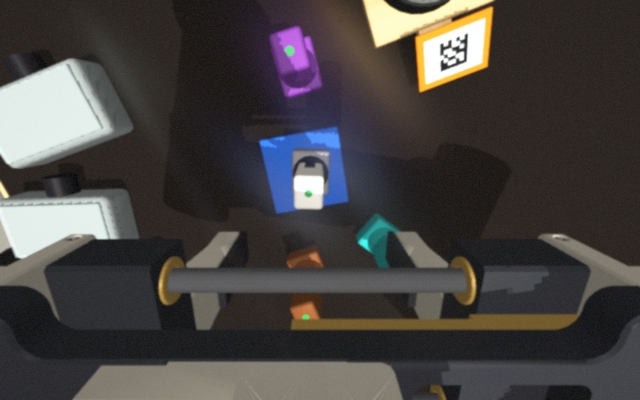

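The wrist view shows the scanner at (308,180), well aligned with the tool. The pad is around (305,170) and the orange label at (455,50). I'll measure from this.

```bash
python3 - <<'E'
from h import *
im=cv2.imread("pics/w1.png");z=np.load("w1.npz");C=(z["K"],cv2.Rodrigues(z["rvec"])[0],z["tvec"].ravel())
cv2.imwrite("pics/c3.png",np.hstack([cv2.resize(im[120:220,255:355],(400,400),interpolation=2),cv2.resize(im[0:100,400:500],(400,400),interpolation=2)]))
H=cv2.cvtColor(im,cv2.COLOR_BGR2HSV)
def rect(m,box,zz,tag):
    k=np.zeros_like(m);x0,y0,x1,y1=box;k[y0:y1,x0:x1]=m[y0:y1,x0:x1]
    c=max(cv2.findContours(k,0,1)[0],key=cv2.contourArea);r=cv2.minAreaRect(c);P=np.array([onz(C,p,zz) for p in cv2.boxPoints(r)])
    e=P[1]-P[0];f=P[2]-P[1];print(tag,np.round(r[0],1),np.round(P.mean(0),4),np.round([np.linalg.norm(e),np.linalg.norm(f)],4),np.round(np.degrees([np.arctan2(e[1],e[0]),np.arctan2(f[1],f[0])]),1))
rect(cv2.inRange(H,(100,120,60),(125,255,255)),(240,110,360,225),.006,"pad")
rect(cv2.inRange(H,(5,120,90),(25,255,255)),(412,5,500,95),.04,"label")
g=cv2.inRange(H,(45,100,100),(80,255,255))
for b in [(295,180,320,205),(270,30,310,65)]:
    x0,y0,x1,y1=b;ys,xs=np.nonzero(g[y0:y1,x0:x1]);uv=(xs.mean()+x0,ys.mean()+y0);print("dot",uv,onz(C,uv,.128))
    o,d=ray(C,uv)
    if b[0]==295:
        rs=[(o,d),ray(cam("top"),(211.5,242.1)),ray(cam("scene"),(491.2,182.2))];print(tri(rs))
# label 25deg plane: 
E
```

```text
pad [304.4 170.2] [0.4022 0.3612 0.006 ] [0.1108 0.1114] [-93.2 178.6]
label [455.4  48.8] [0.5079 0.1556 0.04  ] [0.1056 0.0625] [ -83.9 -160.9]
dot (np.float64(308.0), np.float64(193.17391304347825)) [0.40427588 0.35168654 0.128     ]
(array([0.40490087, 0.35205158, 0.12419848]), [np.float64(0.001623651335532223), np.float64(0.003041549622630664), np.float64(0.0031516585688540267)])
dot (np.float64(289.1607142857143), np.float64(50.339285714285715)) [0.53259498 0.33709159 0.128     ]
```

View pics/c3.png

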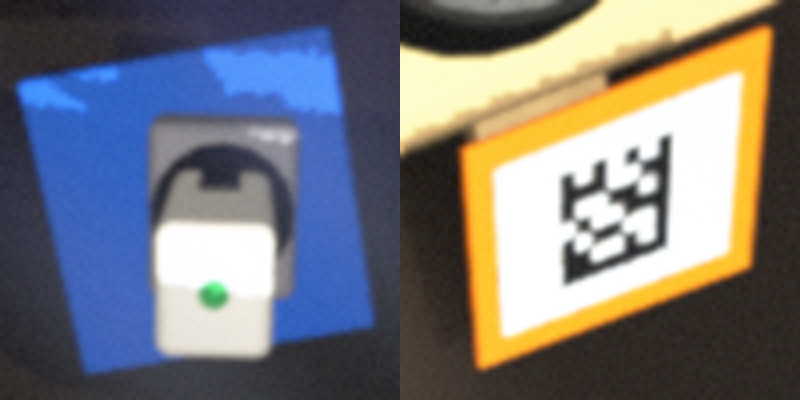

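```bash
python3 - <<'E'
from h import *
print(plan([.4045,.352,.143],R.from_euler("xyz",[180,0,-13.3],degrees=True)))
im=cv2.imread("pics/w1.png");z=np.load("w1.npz");C=(z["K"],cv2.Rodrigues(z["rvec"])[0],z["tvec"].ravel())
q=np.array([(415.25,36.75),(493,6.75),(488,67),(420,92)],np.float32)-[0,0.]
obj=np.array([(.032,.042,0),(.032,-.042,0),(-.032,-.042,0),(-.032,.042,0)])
n,rv,tv,er=cv2.solvePnPGeneric(obj,q,C[0],None,flags=cv2.SOLVEPNP_IPPE)
for r_,t_,e in zip(rv,tv,er):
    Rw=C[1].T@cv2.Rodrigues(r_)[0];pw=C[1].T@(t_.ravel()-C[2]);print(pw,Rw[:,2],"yaw(y axis)",np.degrees(np.arctan2(-Rw[0,1],Rw[1,1])),"tilt",np.degrees(np.arccos(Rw[2,2])),e)
E
```

```text
(array([-4.01539901e-04, -7.18704920e-05,  3.24341099e-03]), array([ 0.00219822, -0.00842027,  0.15731745]))
[0.50546905 0.15646984 0.03813603] [-0.3954976  -0.02809147  0.91803732] yaw(y axis) 6.42993011515233 tilt 23.359182953871358 [0.09743076]
[0.50666623 0.16037734 0.03870947] [0.27868149 0.75171252 0.59771641] yaw(y axis) 4.859215197218389 tilt 53.29347772726861 [2.04064129]
```

```bash
python3 -m creep '[[0,0,0.003,0.002,-0.008,0.01,1],[0,0,0.003,0.002,-0.008,0.035,1],[0,0,0.003,0.002,-0.008,0.065,1],[0,0,0.003,0.002,-0.008,0.095,1],[0,0,0.003,0.002,-0.008,0.12,1],[0,0,0.003,0.002,-0.008,0.14,1],[0,0,0.003,0.002,-0.008,0.152,1],[0,0,0.003,0.002,-0.008,0.157,1],[0,0,0.003,0.002,-0.008,0.157,1]]'
python3 - <<'E'
from h import *
print(tool()[0])
cv2.imwrite("pics/w2.png",ctrl.snapshot("wrist"))
E
```

```text
clock: 1.95
tool_pos: [0.4029, 0.3531, 0.1411]
orientation: [179.8, 0.1, -13.1]
force: [0.6, -0.5, 0.3]
opening: 0.0876
[0.40288841 0.35310247 0.14110587]
```

View pics/w2.png

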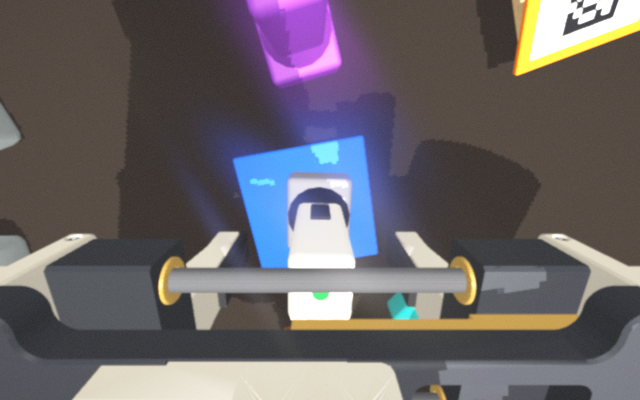

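The handle, dot at (320,293), lies midway between the fingers and is aligned with them. I'll close the gripper.

```bash
python3 -m creep '[[0,0,0,0,0,0,0.6],[0,0,0,0,0,0,0.4],[0,0,0,0,0,0,0.3],[0,0,0,0,0,0,0.2],[0,0,0,0,0,0,0],[0,0,0,0,0,0,0],[0,0,0,0,0,0,0],[0,0,0,0,0,0,0],[0,0,0,0,0,0,0]]'
python3 - <<'E'
from h import *
o=tool()[2];print(o["opening"],o["force"],o["moment"],o["tool_pos"])
E
```

```text
clock: 2.75
tool_pos: [0.4037, 0.3526, 0.1432]
orientation: [-180.0, 0.0, -13.2]
force: [-0.4, 1.3, -0.2]
opening: 0.0332
0.03317118955484981 [-0.39541626  1.26066971 -0.23012845] [-0.04202029  0.01571032 -0.01466518] [0.40372023 0.35261849 0.14318153]
```

```bash
python3 -m creep '[[0,0,0,0,0,0,0],[0,0,0,0,0,0,0],[0,0,0,0,0,0,0],[0,0,0,0,0,0,0]]'
```

```text
clock: 3.08
tool_pos: [0.4036, 0.3526, 0.1431]
orientation: [180.0, 0.0, -13.2]
force: [0.5, -0.4, -1.1]
opening: 0.0301
```

```bash
python3 -m creep '[[0,0,0,0,0,-0.005,0],[0,0,0,0,0,-0.015,0],[0,0,0,0,0,-0.035,0],[0,0,0,0,0,-0.06,0],[0,0,0,0,0,-0.09,0],[0,0,0,0,0,-0.12,0],[0,0,0,0,0,-0.14,0],[0,0,0,0,0,-0.15,0],[0,0,0,0,0,-0.15,0],[0,0,0,0,0,-0.15,0]]'
python3 - <<'E'
from h import *
print(tool()[2]["force"])
m=ctrl.camera_model("wrist");np.savez("w3.npz",**m)
cv2.imwrite("pics/w3.png",ctrl.snapshot("wrist"))
psi=np.radians(7.3);n=np.array([-np.sin(np.radians(25))*np.cos(psi),-np.sin(np.radians(25))*np.sin(psi),np.cos(np.radians(25))])
L=np.array([.5075,.156,.04]);
y=np.array([-np.sin(psi),np.cos(psi),0]) # label own y
Zt=-n;Yt=-y;Xt=np.cross(Yt,Zt);T=R.from_matrix(np.c_[Xt,Yt,Zt])
tgt=L+n*(.06+.137)
print(tgt,T.as_euler("xyz",degrees=True),plan(tgt,T),"hover",plan(tgt+[0,0,.06],T))
E
```

```text
clock: 3.92
tool_pos: [0.4034, 0.3525, 0.2929]
orientation: [-180.0, 0.0, -13.2]
force: [-0.2, -0.7, -1.8]
opening: 0.0302
[-0.18331802 -0.70768609 -1.81735992]
[0.42491904 0.14542113 0.21854263] [180.  -25.    7.3] (array([ 0.07916962,  0.43297833, -0.35154771]), array([0.06841726, 0.19622128, 0.07358071])) hover (array([ 0.07916962,  0.43297833, -0.35154771]), array([0.06835165, 0.19630558, 0.01358081]))
```

View pics/w3.png

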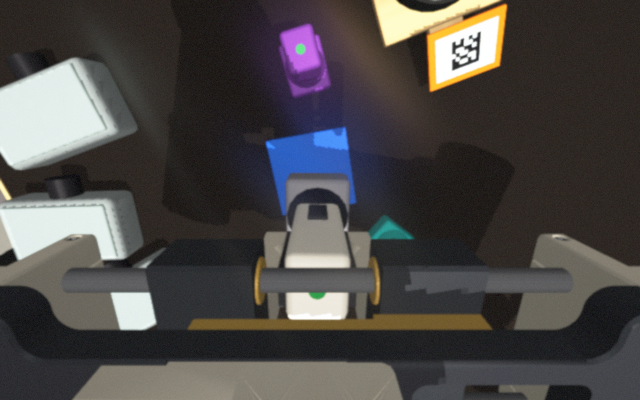

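```bash
python3 -m creep '[[0.003,0.016,-0.013,0.003,0.008,0,0],[0.01,0.054,-0.044,0.009,0.025,0.002,0],[0.018,0.1,-0.08,0.016,0.045,0.003,0],[0.027,0.15,-0.12,0.024,0.068,0.005,0],[0.036,0.2,-0.16,0.031,0.09,0.006,0],[0.047,0.255,-0.205,0.04,0.115,0.008,0],[0.056,0.31,-0.25,0.048,0.14,0.01,0],[0.065,0.36,-0.29,0.057,0.163,0.011,0],[0.073,0.4,-0.325,0.063,0.182,0.013,0],[0.078,0.425,-0.345,0.067,0.193,0.0135,0],[0.079,0.433,-0.352,0.068,0.196,0.0135,0],[0.079,0.433,-0.352,0.068,0.196,0.0135,0]]'
python3 - <<'E'
from h import *
print(tool()[2]["force"])
m=ctrl.camera_model("wrist");np.savez("w4.npz",**m)
for n in("wrist","top","scene"): cv2.imwrite(f"pics/{n}4.png",ctrl.snapshot(n))
E
```

```text
clock: 4.97
tool_pos: [0.4244, 0.1445, 0.2784]
orientation: [180.0, -25.0, 7.3]
force: [0.2, -0.0, -1.5]
opening: 0.0299
[ 0.21027827 -0.03788239 -1.45589605]
```

View pics/wrist4.png

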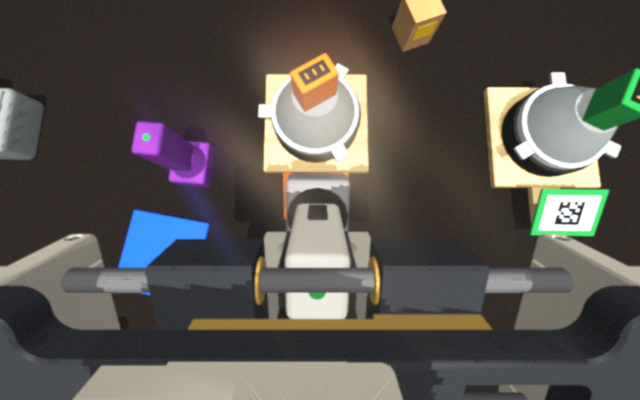

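View pics/scene4.png

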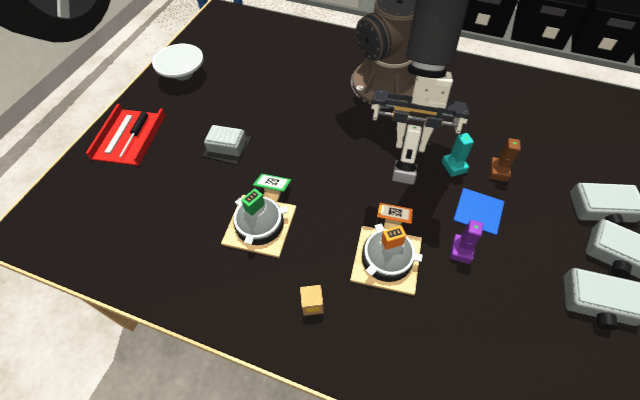

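```bash
python3 - <<'E'
from h import *
def ld(i,n):
    z=np.load(f"w{i}.npz");return cv2.imread(n),(z["K"],cv2.Rodrigues(z["rvec"])[0],z["tvec"].ravel())
im,C=ld(4,"pics/wrist4.png")
cv2.imwrite("pics/c4.png",cv2.resize(im[40:190,240:390],(600,600),interpolation=2))
for c in [(266,75),(366,75),(368,170),(264,170)]: print(onz(C,c,.012))
print(np.mean([onz(C,c,.012) for c in [(266,75),(366,75),(368,170),(264,170)]],0))
im,C=ld(3,"pics/w3.png");cv2.imwrite("pics/c5.png",cv2.resize(im[0:100,410:520],(660,600),interpolation=2))
E
```

```text
[0.68214147 0.25452863 0.012     ]
[0.70124174 0.10622165 0.012     ]
[0.55696053 0.08843524 0.012     ]
[0.53812741 0.23535606 0.012     ]
[0.61961779 0.1711354  0.012     ]
```

View pics/c4.png

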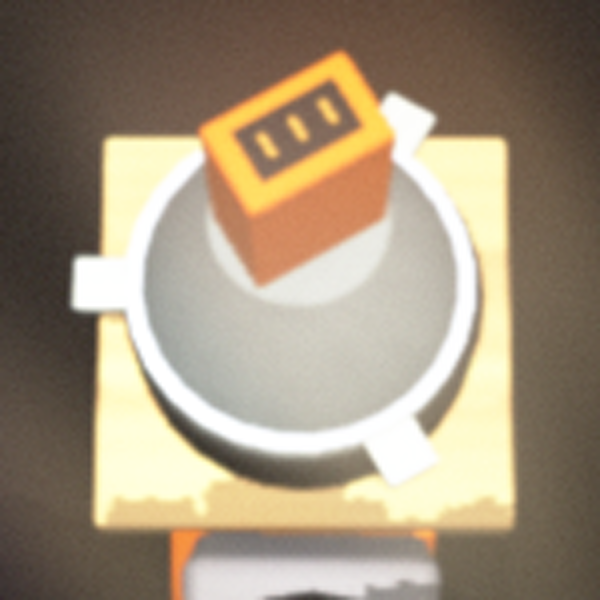

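View pics/c5.png

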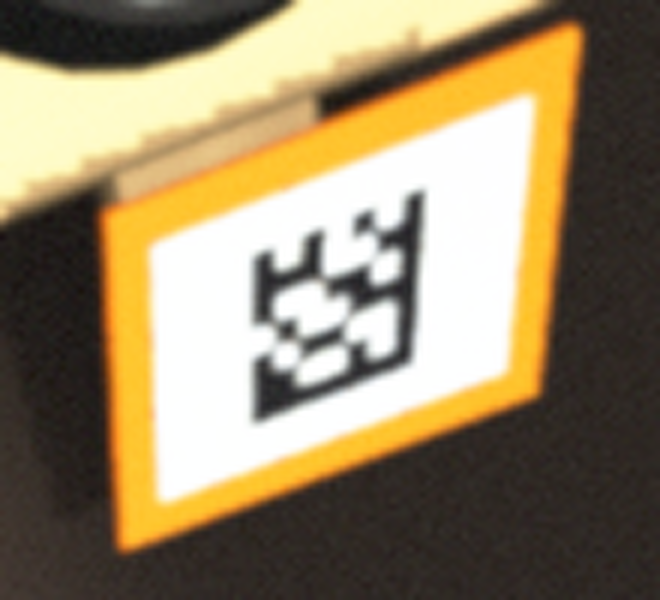

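```bash
python3 - <<'E'
from h import *
def ld(i):
    z=np.load(f"w{i}.npz");return (z["K"],cv2.Rodrigues(z["rvec"])[0],z["tvec"].ravel())
def diag(q):
    l=[np.append(p,1.) for p in q];x=np.cross(np.cross(l[0],l[2]),np.cross(l[1],l[3]));return x[:2]/x[2]
obj=np.array([(.032,.042,0),(.032,-.042,0),(-.032,-.042,0),(-.032,.042,0)])
q=np.array([(101,210),(582,22),(541,400),(120,552)],float)/6+[410,0]
for C,q in ((ld(3),q),(ld(1),np.array([(415.25,36.75),(493,6.75),(488,67),(420,92)]))):
    d=diag(q);print("diag",onz(C,d,.04))
    n,rv,tv,er=cv2.solvePnPGeneric(obj,q,C[0],None,flags=cv2.SOLVEPNP_IPPE)
    Rw=C[1].T@cv2.Rodrigues(rv[0])[0];print(C[1].T@(tv[0].ravel()-C[2]),np.degrees(np.arctan2(-Rw[0,1],Rw[1,1])),np.degrees(np.arccos(Rw[2,2])))
C4=ld(4)
B=np.array([onz(C4,np.array(c)/4+[240,40],.012) for c in [(103,137),(507,138),(515,522),(95,520)]]);print(B.mean(0),B)
S=np.array([(200,130),(343,52),(393,135),(255,215)])/4.+[240,40]
print("sock",onz(C4,diag(S),.136),[onz(C4,s,.136) for s in S])
p,Rt,o=tool();print("scanner o",p+Rt.apply([0.0005,0,.137]), "axis",Rt.apply([0,0,1]))
psi=np.radians(7.2);n=np.array([-np.sin(np.radians(25))*np.cos(psi),-np.sin(np.radians(25))*np.sin(psi),np.cos(np.radians(25))])
L=np.array([.506,.156,.04]);y=np.array([-np.sin(psi),np.cos(psi),0]);T=R.from_matrix(np.c_[np.cross(-y,-n),-y,-n])
print(plan(L+n*(.06+.137)-T.apply([.0005,0,0]),T))
E
```

```text
diag [0.50511115 0.15752667 0.04      ]
[0.50505039 0.15809522 0.04149127] 6.403518153361909 23.008020250133992
diag [0.50524415 0.15720659 0.04      ]
[0.50546905 0.15646984 0.03813603] 6.42993011515233 23.359182953871358
[0.61998075 0.17082071 0.012     ] [[0.68328485 0.25508171 0.012     ]
 [0.70218461 0.10519106 0.012     ]
 [0.55637138 0.08730107 0.012     ]
 [0.53808216 0.23570902 0.012     ]]
sock [0.6176941  0.17189991 0.136     ] [array([0.61516953, 0.19699819, 0.136     ]), array([0.6411225 , 0.16368346, 0.136     ]), array([0.62006567, 0.14832262, 0.136     ]), array([0.59424038, 0.18012524, 0.136     ])]
scanner o [0.4834845  0.15455734 0.15577526] axis [ 0.41999689  0.05470914 -0.905875  ]
(array([-0.00163717, -0.00102168,  0.00197723]), array([-0.02843799,  0.00119818,  0.05441314]))
```

```bash
python3 -m creep '[[0,0,0,-0.004,0,0.006,0],[0,0,0,-0.011,0,0.02,0],[0,0,0,-0.019,0,0.035,0],[0,0,0,-0.025,0,0.047,0],[0,0,0,-0.028,0,0.053,0],[0,0,0,-0.029,0,0.054,0],[0,0,0,-0.029,0,0.054,0],[0,0,0,-0.029,0,0.054,0]]'
python3 - <<'E'
from h import *
psi=np.radians(7);n=np.array([-np.sin(np.radians(25))*np.cos(psi),-np.sin(np.radians(25))*np.sin(psi),np.cos(np.radians(25))])
p,Rt,o=tool();s=p+Rt.apply([.0005,0,.137]);z=Rt.apply([0,0,1]);L=np.array([.5055,.157,.04])
print(s,"dist",(s-L)@n,"hit off",s+z*((L-s)@n)/(z@n)-L,"ang",np.degrees(np.arccos(-z@n)))
for k in("wrist","scene"): cv2.imwrite(f"pics/{k}5.png",ctrl.snapshot(k))
b=cv2.imread("pics/scene5.png");w=cv2.imread("pics/wrist5.png")
cv2.imwrite("pics/c6.png",np.hstack([cv2.resize(b[110:260,340:490],(400,400),interpolation=2),cv2.resize(w[100:250,240:390],(400,400),interpolation=2)]))
E
```

```text
clock: 5.78
tool_pos: [0.4303, 0.1479, 0.2314]
orientation: [-179.9, -23.9, 7.3]
force: [0.6, -0.2, -2.0]
opening: 0.0298
[0.48568551 0.15522734 0.10631462] dist 0.06850430335966441 hit off [0.0076693  0.00185878 0.00365523] ang 1.1545124756084257
```

View pics/c6.png

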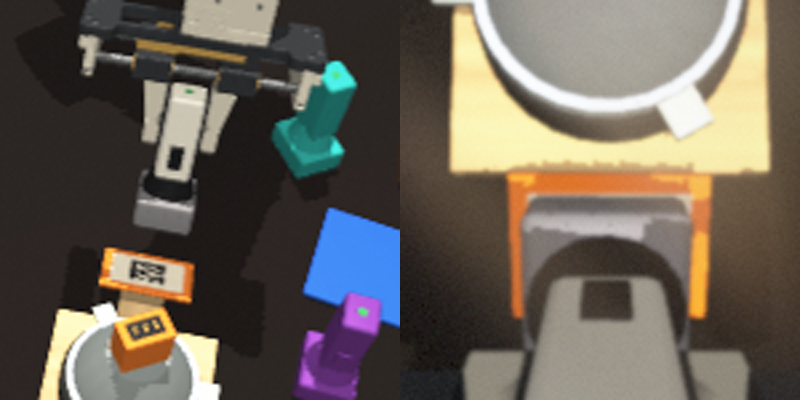

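```bash
python3 - <<'E'
from h import *
print(np.round(tool()[2]["joint_pos"],1), np.round(tool()[2]["qvel"],1))
E
python3 -m creep '[[0,0,0,0,0,0,0],[0,0,0,0,0,0,0]]'
```

```text
[ 51.   -9.2 -58.2  36.4 -28.   15.8] [ 0.1 -0.4 -0.   0.1  0.1 -0. ]
clock: 6.05
tool_pos: [0.4303, 0.1481, 0.2319]
orientation: [-179.9, -23.9, 7.3]
force: [-0.8, -1.2, -1.8]
opening: 0.0298
```

Joint 3 is at its lower limit (-58.2 of -58.28), so this steep tool pose can't be reached exactly. I'll set the scanner back on its pad and regrip it with the tool tilted 15° about the jaw axis. The scan then needs only 10° of tool tilt.

```bash
python3 - <<'E'
from h import *
p,Rt,o=tool()
print(plan(p+[-.0,0,.06],Rt))
T=R.from_euler("xyz",[180,0,-13.2],degrees=True)
print(plan([.4036,.3526,.293],T))
E
```

```text
(array([0., 0., 0.]), array([ 0.02433057, -0.00014057, -0.05484527]))
(array([-0.07726762, -0.4125913 ,  0.35345576]), array([ 0.02436527, -0.20635272, -0.05555352]))
```

```bash
python3 -m creep '[[0,0,0,0.006,0,-0.014,0],[0,0,0,0.015,0,-0.035,0],[-0.004,-0.02,0.018,0.022,-0.01,-0.052,0],[-0.012,-0.062,0.053,0.024,-0.03,-0.055,0],[-0.02,-0.11,0.094,0.024,-0.055,-0.055,0],[-0.03,-0.16,0.137,0.024,-0.08,-0.055,0],[-0.039,-0.21,0.18,0.024,-0.105,-0.055,0],[-0.05,-0.265,0.227,0.024,-0.133,-0.055,0],[-0.06,-0.32,0.275,0.024,-0.16,-0.055,0],[-0.07,-0.37,0.32,0.024,-0.186,-0.055,0],[-0.076,-0.405,0.348,0.0244,-0.203,-0.0555,0],[-0.077,-0.4125,0.3535,0.0244,-0.2065,-0.0555,0]]'
python3 -m creep '[[0,0,0,0,0,0,0]]'
python3 - <<'E'
from h import *
print(tool()[2]["tool_pos"],tool()[2]["orientation"],plan([.4036,.3526,.1445],R.from_euler("xyz",[180,0,-13.2],degrees=True)))
cv2.imwrite("pics/w6.png",ctrl.snapshot("wrist"))
E
```

```text
clock: 7.05
tool_pos: [0.4042, 0.3559, 0.2922]
orientation: [180.0, 0.1, -13.2]
force: [0.5, 0.2, -1.6]
opening: 0.03
clock: 7.13
tool_pos: [0.404, 0.3539, 0.292]
orientation: [179.9, 0.0, -13.2]
force: [-0.6, 0.0, -1.2]
opening: 0.0301
[0.40402413 0.35389176 0.29202959] [ 1.79947384e+02  4.31432702e-02 -1.31902962e+01] (array([0.00091839, 0.00075291, 0.00016971]), array([-7.08598214e-06,  1.21898228e-03,  1.47530823e-01]))
```

View pics/w6.png

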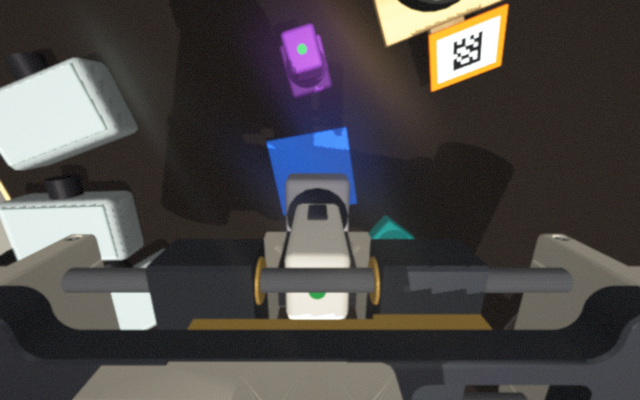

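```bash
python3 -m creep '[[0,0,0,0,0,0.01,0],[0,0,0,0,0,0.035,0],[0,0,0,0,0,0.065,0],[0,0,0,0,0,0.095,0],[0,0,0,0,0,0.12,0],[0,0,0,0,0,0.137,0],[0,0,0,0,0,0.145,0],[0,0,0,0,0,0.148,0],[0,0,0,0,0,0.1488,0],[0,0,0,0,0,0.1488,0],[0,0,0,0,0,0.1488,0]]'; python3 - <<'E'
from h import *
o=tool()[2];print(o["tool_pos"],o["force"],o["orientation"])
E
```

```text
clock: 8.1
tool_pos: [0.4041, 0.3533, 0.145]
orientation: [-179.9, -0.0, -13.2]
force: [0.2, 0.2, -1.4]
opening: 0.0299
[0.40409993 0.35325107 0.14502982] [ 0.18982501  0.2375109  -1.39790882] [-1.79892175e+02 -3.21979910e-02 -1.31932514e+01]
```

```bash
python3 -m creep '[[0,0,0,0,0,0.0005,0],[0,0,0,0,0,0.001,0],[0,0,0,0,0,0.0013,0],[0,0,0,0,0,0.0015,0],[0,0,0,0,0,0.0015,0]]'; python3 - <<'E'
from h import *
o=tool()[2];print(o["tool_pos"],o["force"],o["orientation"])
E
```

```text
clock: 8.52
tool_pos: [0.4039, 0.353, 0.1431]
orientation: [-180.0, -0.0, -13.2]
force: [-3.2, -1.0, 5.1]
opening: 0.0299
[0.40386194 0.3530369  0.14307646] [-3.16288665 -1.00676422  5.13660127] [-1.79967741e+02 -8.45318761e-03 -1.31903909e+01]
```

```bash
python3 -m creep '[[0,0,0,0,0,-0.001,0.5],[0,0,0,0,0,-0.001,0.8],[0,0,0,0,0,-0.001,0.8],[0,0,0,0,0,-0.001,0.8],[0,-0.04,0,0.002,0,0,0.8],[0,-0.1,0,0.005,0,0.0005,0.8],[0,-0.16,0,0.0075,0,0.001,0.8],[0,-0.22,0,0.0102,0,0.0013,0.8],[0,-0.25,0,0.0116,0,0.0015,0.8],[0,-0.262,0,0.0121,0,0.0016,0.8],[0,-0.262,0,0.0121,0,0.0016,0.8],[0,-0.262,0,0.0121,0,0.0016,0.8]]'
python3 - <<'E'
from h import *
p,Rt,o=tool();print(o["force"],"grasp pt",p+Rt.apply([0,0,.0468]))
cv2.imwrite("pics/w7.png",ctrl.snapshot("wrist"));cv2.imwrite("pics/s7.png",ctrl.snapshot("scene"))
s=cv2.imread("pics/s7.png");cv2.imwrite("pics/c7.png",np.hstack([cv2.resize(s[100:280,400:560],(400,450),interpolation=2),cv2.resize(cv2.imread("pics/w7.png")[120:340,220:420],(400,450))]))
E
```

```text
clock: 9.52
tool_pos: [0.4155, 0.3497, 0.1403]
orientation: [179.9, 15.0, -13.3]
force: [-0.2, 0.6, -0.7]
opening: 0.0702
[-0.23504798  0.56215504 -0.70803167] grasp pt [0.40366703 0.35239205 0.09512587]
```

View pics/c7.png

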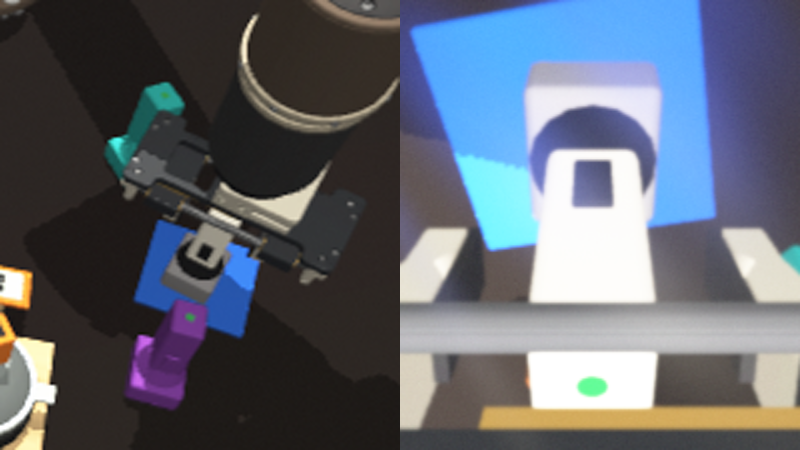

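The scanner stands free between the open fingers, now with the tool tilted 15°. I'll close on it again.

```bash
python3 -m creep '[[0,0,0,0,0,0,0.5],[0,0,0,0,0,0,0.35],[0,0,0,0,0,0,0.2],[0,0,0,0,0,0,0],[0,0,0,0,0,0,0],[0,0,0,0,0,0,0],[0,0,0,0,0,0,0],[0,0,0,0,0,0,0],[0,0,0,0,0,0,0],[0,0,0,0,0,0,0]]'
python3 - <<'E'
from h import *
p,Rt,o=tool();print(o["force"],"grasp pt",p+Rt.apply([0,0,.0468]))
up=Rt.inv().apply([0,0,.15]);print("up .15 in tool",up)
E
```

```text
clock: 10.45
tool_pos: [0.4155, 0.3499, 0.1406]
orientation: [180.0, 15.0, -13.2]
force: [-0.2, -0.3, 0.1]
opening: 0.0298
[-0.18891696 -0.28498524  0.13229903] grasp pt [0.40367058 0.35270765 0.09543062]
up .15 in tool [-3.88994686e-02  5.35238085e-05 -1.44868314e-01]
```

```bash
python3 - <<'E'
from h import *
im=cv2.imread("pics/w7.png");H=cv2.cvtColor(im,cv2.COLOR_BGR2HSV)
g=cv2.inRange(H,(40,90,90),(85,255,255));g[:,:280]=0;g[:,350:]=0;g[:290]=0;g[330:]=0
ys,xs=np.nonzero(g);print(len(xs),xs.mean(),ys.mean(),onz(cam("wrist"),(xs.mean(),ys.mean()),.128))
p,Rt,o=tool()
S=R.from_euler("z",-13.2,degrees=True)
np.savez("grip.npz",rel=(Rt.inv()*S).as_matrix(),off=Rt.inv().apply(np.array([.4043,.3528,.006])-p));print(np.load("grip.npz")["off"])
E
python3 -m creep '[[0,0,0,-0.001,0,-0.004,0],[0,0,0,-0.004,0,-0.015,0],[0,0,0,-0.009,0,-0.035,0],[0,0,0,-0.0165,0,-0.062,0],[0,0,0,-0.025,0,-0.093,0],[0,0,0,-0.032,0,-0.12,0],[0,0,0,-0.037,0,-0.138,0],[0,0,0,-0.039,0,-0.145,0],[0,0,0,-0.039,0,-0.145,0],[0,0,0,-0.039,0,-0.145,0]]'
cat > scan.py <<'E'
from h import *
g=np.load("grip.npz")
psi=np.radians(7.2);a=np.radians(25);n=np.array([-np.sin(a)*np.cos(psi),-np.sin(a)*np.sin(psi),np.cos(a)])
L=np.array([.5055,.157,.04]);y=np.array([-np.sin(psi),np.cos(psi),0])
Sr=R.from_matrix(np.c_[np.cross(y,n),y,n])
def tgt(h=.06): 
    T=Sr*R.from_matrix(g["rel"]).inv(); return L+n*h-T.apply(g["off"]),T
def check():
    p,Rt,o=tool();s=p+Rt.apply(g["off"]);z=-(Rt*R.from_matrix(g["rel"])).as_matrix()[:,2]
    hit=s+z*((L-s)@n)/(z@n)-L
    print("dist",(s-L)@n,"hit off",hit,"ang",np.degrees(np.arccos(-z@n)),"joints",np.round(o["joint_pos"],1))
E
python3 - <<'E'
from scan import *
p,T=tgt();print(p,T.as_euler("xyz",degrees=True));print(plan(p+[0,0,.05],T));print(plan(p,T))
cv2.imwrite("pics/w8.png",ctrl.snapshot("wrist"))
E
```

```text
105 315.54285714285714 308.6190476190476 [0.40432679 0.35374672 0.128     ]
[ 0.02376341 -0.00026568  0.13301758]
clock: 11.28
tool_pos: [0.415, 0.3498, 0.2904]
orientation: [180.0, 15.1, -13.2]
force: [0.1, 0.1, -3.0]
opening: 0.0295
[0.43430295 0.14778385 0.22127337] [179.98647083  -9.96970085   7.18254154]
(array([-0.01575441,  0.43229679, -0.35849707]), array([0.06770724, 0.19221013, 0.00167049]))
(array([-0.01575441,  0.43229679, -0.35849707]), array([0.08069802, 0.19218957, 0.04995339]))
```

View pics/w8.png

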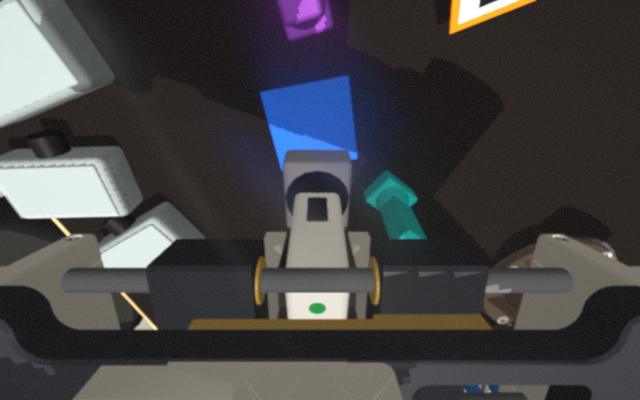

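```bash
python3 -m creep '[[0,0.016,-0.013,0.003,0.008,0,0],[-0.002,0.054,-0.045,0.009,0.025,0,0],[-0.004,0.1,-0.083,0.016,0.045,0,0],[-0.006,0.15,-0.124,0.024,0.067,0,0],[-0.008,0.2,-0.166,0.031,0.089,0,0],[-0.01,0.255,-0.21,0.04,0.113,0,0],[-0.012,0.31,-0.257,0.049,0.138,0.001,0],[-0.013,0.36,-0.298,0.057,0.16,0.001,0],[-0.015,0.4,-0.332,0.063,0.178,0.0015,0],[-0.0158,0.425,-0.352,0.067,0.189,0.0017,0],[-0.0158,0.432,-0.3585,0.0677,0.1922,0.0017,0],[-0.0158,0.432,-0.3585,0.0677,0.1922,0.0017,0]]'
python3 - <<'E'
from scan import *
check();print(plan(*tgt()))
E
```

```text
clock: 12.33
tool_pos: [0.4338, 0.1465, 0.2708]
orientation: [179.9, -9.9, 7.2]
force: [-0.3, 0.3, -2.1]
opening: 0.0297
dist 0.10513233178852262 hit off [0.01825564 0.00082648 0.00849392] ang 0.08297048959758938 joints [ 48.2  -4.9 -36.6   8.4 -51.1  44.2]
(array([0.00129767, 0.0008814 , 0.00040294]), array([-0.00787027, -0.00126255,  0.04885053]))
```

```bash
python3 -m creep '[[0,0,0,-0.001,0,0.006,0],[0,0,0,-0.003,-0.0005,0.018,0],[0,0,0,-0.005,-0.0005,0.032,0],[0,0,0,-0.007,-0.0005,0.043,0],[0,0,0,-0.008,-0.0005,0.048,0],[0,0,0,-0.008,-0.0005,0.049,0],[0,0,0,-0.008,-0.0005,0.049,0],[0,0,0,-0.008,-0.0005,0.049,0]]'
python3 - <<'E'
from scan import *
check();
for k in("wrist","scene","top"): cv2.imwrite(f"pics/{k}9.png",ctrl.snapshot(k))
check();print(plan(*tgt()))
b=cv2.imread("pics/scene9.png");w=cv2.imread("pics/wrist9.png");t=cv2.imread("pics/top9.png")
cv2.imwrite("pics/c9.png",np.hstack([cv2.resize(b[110:260,340:490],(400,400),interpolation=2),cv2.resize(w[50:250,220:420],(400,400),interpolation=2)]))
E
```

```text
clock: 13.0
tool_pos: [0.4357, 0.1491, 0.2224]
orientation: [180.0, -10.0, 7.2]
force: [0.8, 0.1, -1.9]
opening: 0.0299
dist 0.06035964941643589 hit off [0.00163792 0.00142817 0.00084122] ang 0.03341942161001545 joints [ 48.1  -1.6 -41.1   9.5 -43.4  42.6]
dist 0.06062374564325038 hit off [0.00169473 0.00130013 0.00086002] ang 0.07120776847552779 joints [ 48.1  -1.7 -41.1   9.5 -43.3  42.6]
(array([-0.00059267, -0.00108716,  0.00011488]), array([-0.00159635,  0.00096008,  0.00108494]))
```

View pics/c9.png

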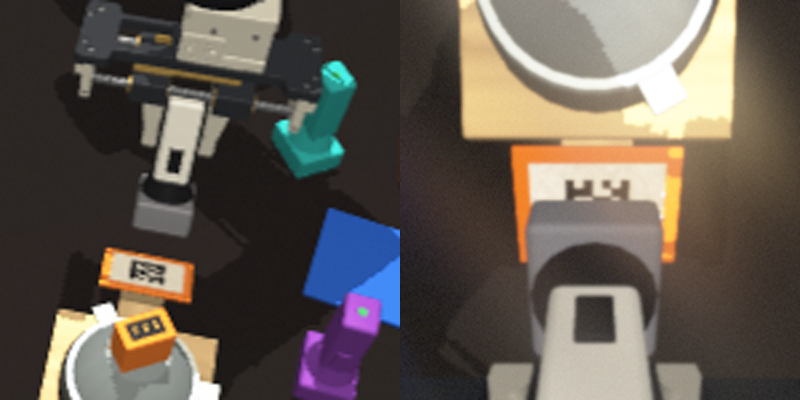

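Reached: 6 cm, 0.1° off square, and the wrist view suggests about 1.5 mm to the side. I'll nudge, then hold about 1.6 s.

```bash
python3 -m creep '[[0,0,0,-0.001,0.0016,0.0008,0],[0,0,0,-0.001,0.0016,0.0008,0],[0,0,0,-0.001,0.0016,0.0008,0],[0,0,0,-0.001,0.0016,0.0008,0],[0,0,0,-0.001,0.0016,0.0008,0],[0,0,0,-0.001,0.0016,0.0008,0],[0,0,0,-0.001,0.0016,0.0008,0],[0,0,0,-0.001,0.0016,0.0008,0],[0,0,0,-0.001,0.0016,0.0008,0],[0,0,0,-0.001,0.0016,0.0008,0],[0,0,0,-0.001,0.0016,0.0008,0],[0,0,0,-0.001,0.0016,0.0008,0]]'
python3 -m creep '[[0,0,0,0,0,0,0],[0,0,0,0,0,0,0],[0,0,0,0,0,0,0],[0,0,0,0,0,0,0],[0,0,0,0,0,0,0],[0,0,0,0,0,0,0],[0,0,0,0,0,0,0],[0,0,0,0,0,0,0]]'
python3 - <<'E'
from scan import *
check()
p,Rt,o=tool();print(plan(p+[0,0,.05],Rt)); print(plan([.415,.3498,.2904],R.from_euler("xyz",[180,15,-13.2],degrees=True)))
E
```

```text
clock: 14.15
tool_pos: [0.4346, 0.1469, 0.2211]
orientation: [180.0, -10.0, 7.2]
force: [0.1, 0.0, -2.4]
opening: 0.0297
clock: 14.82
tool_pos: [0.4346, 0.1469, 0.2211]
orientation: [180.0, -10.0, 7.2]
force: [0.3, -0.5, -1.5]
opening: 0.0303
dist 0.059726193820594214 hit off [ 2.75210928e-04 -8.90371237e-04  7.52842996e-05] ang 0.014063052222171753 joints [ 48.   -1.7 -41.4   9.6 -43.2  42.6]
(array([0., 0., 0.]), array([ 8.66830338e-03,  1.89762761e-05, -4.92428691e-02]))
(array([ 0.01607732, -0.43147117,  0.35837649]), array([ 0.01785139, -0.20372413, -0.06731872]))
```

The scan is held: 59.7 mm off, under 1 mm off centre, 0.01° off square. Now back to the pad.

```bash
python3 -m creep '[[0,0,0,0.002,0,-0.01,0],[0,0,0,0.005,0,-0.03,0],[0.001,-0.02,0.017,0.009,-0.01,-0.05,0],[0.003,-0.065,0.054,0.011,-0.031,-0.053,0],[0.004,-0.115,0.095,0.012,-0.054,-0.055,0],[0.006,-0.165,0.137,0.013,-0.078,-0.058,0],[0.008,-0.22,0.183,0.014,-0.104,-0.06,0],[0.01,-0.275,0.228,0.015,-0.13,-0.062,0],[0.012,-0.33,0.274,0.016,-0.156,-0.064,0],[0.014,-0.38,0.316,0.017,-0.18,-0.066,0],[0.016,-0.415,0.345,0.0175,-0.197,-0.067,0],[0.016,-0.4315,0.3584,0.0178,-0.2037,-0.0673,0]]'
python3 -m creep '[[0,0,0,0,0,0,0],[0,0,0,0,0,0,0]]'
python3 - <<'E'
from h import *
print(tool()[2]["tool_pos"],tool()[2]["orientation"],plan([.4155,.3502,.1416],R.from_euler("xyz",[180,15,-13.2],degrees=True)))
cv2.imwrite("pics/w10.png",ctrl.snapshot("wrist"))
E
```

```text
clock: 15.82
tool_pos: [0.4154, 0.352, 0.2897]
orientation: [180.0, 15.1, -13.3]
force: [-0.2, 0.2, -2.0]
opening: 0.0298
clock: 15.98
tool_pos: [0.4151, 0.3493, 0.2899]
orientation: [179.9, 15.0, -13.2]
force: [-0.2, -0.5, -1.0]
opening: 0.0298
[0.41508598 0.34929112 0.28986625] [179.94396375  14.9723041  -13.1810728 ] (array([ 0.00106344, -0.00048354,  0.00031887]), array([ 0.03849411, -0.00111937,  0.14318111]))
```

View pics/w10.png

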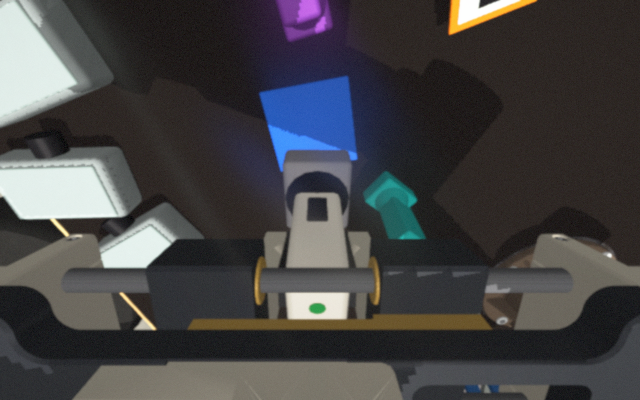

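```bash
python3 -m creep '[[0,0,0,0.003,-0.001,0.01,0],[0,0,0,0.0095,-0.003,0.035,0],[0,0,0,0.0175,-0.005,0.065,0],[0,0,0,0.025,-0.005,0.094,0],[0,0,0,0.031,-0.005,0.117,0],[0,0,0,0.0355,-0.005,0.133,0],[0,0,0,0.0378,-0.005,0.1405,0],[0,0,0,0.0383,-0.005,0.1425,0],[0,0,0,0.0384,-0.005,0.143,0],[0,0,0,0.0384,-0.005,0.143,0],[0,0,0,0.0384,-0.005,0.143,0]]'; python3 - <<'E'
from h import *
o=tool()[2];print(o["tool_pos"],o["force"],o["orientation"])
E
```

```text
clock: 16.95
tool_pos: [0.4167, 0.355, 0.1436]
orientation: [-179.9, 14.9, -13.2]
force: [-0.3, -0.8, -2.1]
opening: 0.03
[0.41667178 0.35502892 0.14363237] [-0.33911213 -0.84852669 -2.09547754] [-179.87911529   14.92930048  -13.15923927]
```

Not touching yet, about 2–3 mm high. I'll creep down along world z (tool direction (0.26, 0, 0.966)).

```bash
python3 -m creep '[[0,0,0,0.0002,0,0.0007,0],[0,0,0,0.0004,0,0.0014,0],[0,0,0,0.0005,0,0.0019,0],[0,0,0,0.0005,0,0.0019,0]]'; python3 - <<'E'
from h import *
o=tool()[2];print(o["tool_pos"],o["force"])
E
```

```text
clock: 17.28
tool_pos: [0.4163, 0.3547, 0.1407]
orientation: [-180.0, 15.0, -13.2]
force: [0.2, 0.3, -0.4]
opening: 0.0299
[0.41629909 0.35474882 0.14065429] [ 0.2450112   0.30933548 -0.43305569]
```

```bash
python3 -m creep '[[0,0,0,0.0001,0,0.0004,0],[0,0,0,0.0001,0,0.0004,0],[0,0,0,0.0001,0,0.0004,0.2],[0,0,0,0.0001,0,0.0004,0.5],[0,0,0,0,0,0,0.8],[0,0,0,0,0,0,0.8],[0,0,0,0,0,0,0.8],[0,0,0,0,0,0,0.8]]'
python3 - <<'E'
from h import *
p,Rt,o=tool();print(o["force"],plan(p+Rt.apply([0,0,-.14])+[0,0,.01],Rt))
cv2.imwrite("pics/w11.png",ctrl.snapshot("wrist"))
cv2.imwrite("pics/c11.png",cv2.imread("pics/w11.png")[50:350])
E
```

```text
clock: 17.95
tool_pos: [0.4161, 0.3546, 0.1402]
orientation: [180.0, 15.0, -13.2]
force: [0.2, 0.6, 0.3]
opening: 0.0578
[0.15454997 0.56488917 0.25180498] (array([0., 0., 0.]), array([-2.58945310e-03,  2.43377049e-06, -1.49658920e-01]))
```

View pics/c11.png

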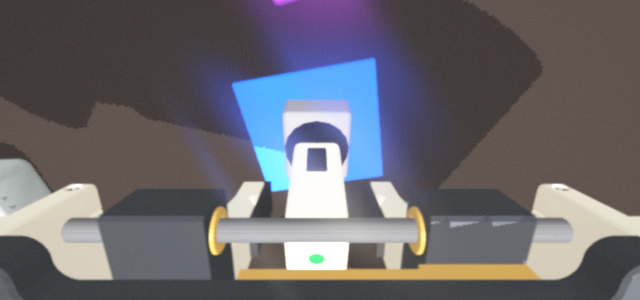

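```bash
python3 -m creep '[[0,0,0,0,0,-0.006,0.8],[0,0,0,0,0,-0.02,0.8],[0,0,0,0,0,-0.045,0.8],[0,0,0,0,0,-0.075,0.9],[0,0,0,0,0,-0.105,1],[0,0,0,0,0,-0.13,1],[0,0,0,0,0,-0.145,1],[0,0,0,0,0,-0.15,1],[0,0,0,0,0,-0.15,1]]'
python3 - <<'E'
from h import *
for k in("wrist","scene"): cv2.imwrite(f"pics/{k}12.png",ctrl.snapshot(k))
b=cv2.imread("pics/scene12.png");w=cv2.imread("pics/wrist12.png")
cv2.imwrite("pics/c12.png",np.hstack([cv2.resize(b[120:270,400:550],(400,400),interpolation=2),cv2.resize(w[50:250,220:420],(400,400),interpolation=2)]))
C=cam("wrist")
H=cv2.cvtColor(w,cv2.COLOR_BGR2HSV);g=cv2.inRange(H,(40,90,90),(85,255,255));g[:,:290]=0;g[:,345:]=0;ys,xs=np.nonzero(g)
n,l,st,ce=cv2.connectedComponentsWithStats(g);print([(c,onz(C,c,.128)) for c,s in zip(ce[1:],st[1:]) if s[4]>10])
for yaw in(-52,128):
  T=R.from_euler("xyz",[180,0,yaw],degrees=True);print(plan([.619,.1715,.29],T))
print(np.round(tool()[2]["joint_pos"]))
E
```

```text
clock: 18.75
tool_pos: [0.4546, 0.3459, 0.2867]
orientation: [-179.9, 14.9, -13.2]
force: [1.2, -0.5, -0.4]
opening: 0.0878
[(array([305.09090909,  56.92207792]), array([0.5328586 , 0.33590672, 0.128     ])), (array([317.24, 204.2 ]), array([0.40531823, 0.35673658, 0.128     ])), (array([318.61904762, 300.42857143]), array([0.26293815, 0.38834706, 0.128     ]))]
(array([0.08968258, 0.25239973, 0.67282028]), array([ 0.19260475,  0.13158608, -0.05753229]))
(array([-0.32305139,  0.11478651, -2.44697663]), array([ 0.19260475,  0.13158608, -0.05753229]))
[ 49.  17.  -2. -14. -79.  31.]
```

View pics/c12.png

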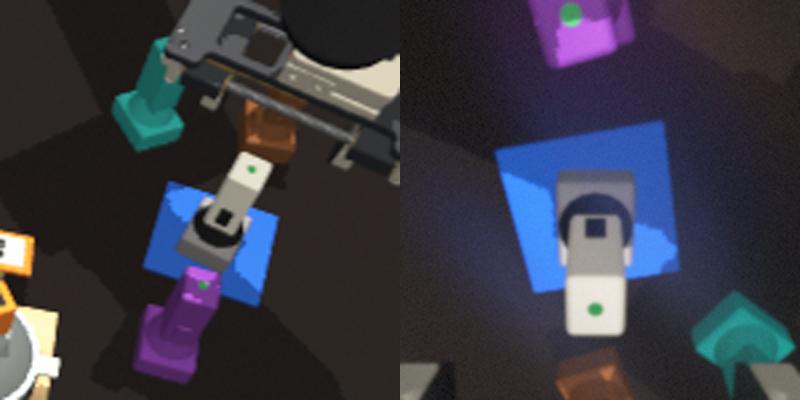

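The scanner stands upright and released on the pad: its dot at (317,204) places it at (0.405, 0.357), close to the pad centre. Next, over the orange lamp.

```bash
python3 -m creep '[[0.003,0.008,0.02,0.006,0.004,-0.002,1],[0.01,0.028,0.075,0.021,0.014,-0.006,1],[0.018,0.05,0.135,0.039,0.026,-0.012,1],[0.027,0.076,0.2,0.058,0.039,-0.017,1],[0.036,0.101,0.27,0.077,0.053,-0.023,1],[0.045,0.126,0.336,0.096,0.066,-0.029,1],[0.054,0.151,0.404,0.116,0.079,-0.035,1],[0.063,0.177,0.47,0.135,0.092,-0.04,1],[0.072,0.202,0.538,0.154,0.105,-0.046,1],[0.082,0.23,0.613,0.175,0.12,-0.052,1],[0.088,0.247,0.66,0.189,0.129,-0.0565,1],[0.09,0.2525,0.673,0.1926,0.1316,-0.0575,1]]'
python3 -m creep '[[0,0,0,0,0,0,1],[0,0,0,0,0,0,1]]'
python3 - <<'E'
from h import *
m=ctrl.camera_model("wrist");np.savez("w13.npz",**m);print(tool()[0])
w=ctrl.snapshot("wrist");cv2.imwrite("pics/w13.png",w)
E
```

```text
clock: 19.85
tool_pos: [0.6203, 0.1696, 0.2894]
orientation: [180.0, -0.1, -52.3]
force: [-0.1, -0.0, -1.2]
opening: 0.0881
clock: 20.02
tool_pos: [0.619, 0.1716, 0.29]
orientation: [180.0, 0.0, -52.0]
force: [-0.4, -0.6, -0.1]
opening: 0.088
[0.61902813 0.17164605 0.2899596 ]
```

View pics/w13.png

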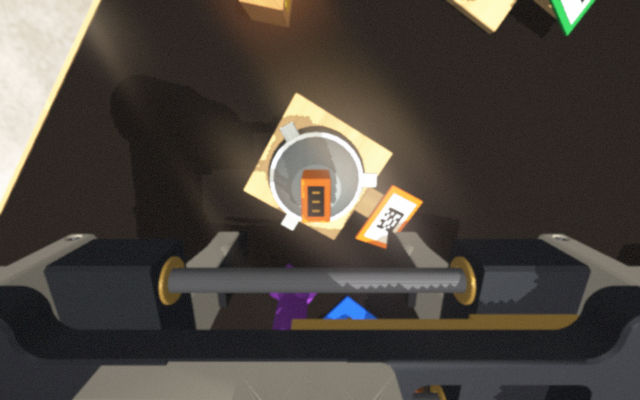

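The orange socket's top is at (316,200), aligned with the tool. A crop will measure and confirm it.

```bash
python3 - <<'E'
from h import *
w=cv2.imread("pics/w13.png");cv2.imwrite("pics/c13.png",cv2.resize(w[150:240,270:370],(800,720)[:2] if 0 else (660,594),interpolation=2))
E
```

```text
(no output)
```

View pics/c13.png

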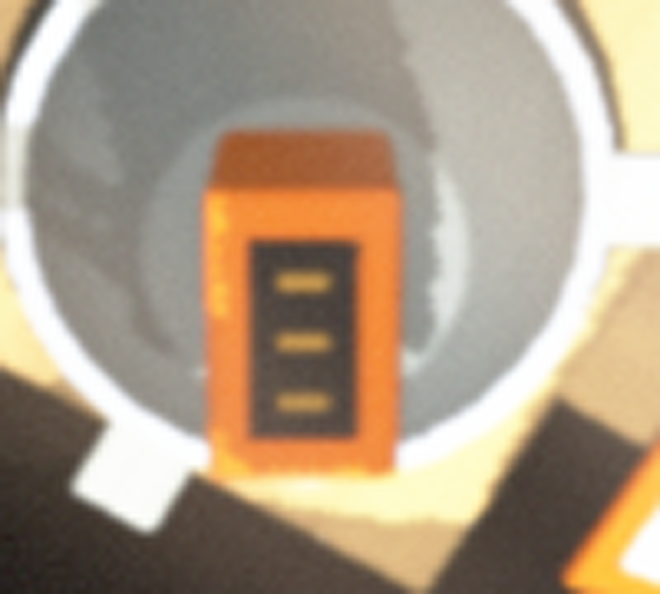

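```bash
python3 - <<'E'
from h import *
z=np.load("w13.npz");C=(z["K"],cv2.Rodrigues(z["rvec"])[0],z["tvec"].ravel())
q=np.array([(204,188),(402,188),(396,474),(212,474)])/6.6+[270,150]
P=np.array([onz(C,a,.136) for a in q]);l=[np.append(a,1) for a in q];x=np.cross(np.cross(l[0],l[2]),np.cross(l[1],l[3]));c=onz(C,x[:2]/x[2],.136)
print(c,"sides",np.linalg.norm(P[1]-P[0]),np.linalg.norm(P[2]-P[1]),np.linalg.norm(P[3]-P[2]))
e=(P[1]+P[0]-P[2]-P[3]);print("yaw",np.degrees(np.arctan2(e[1],e[0])))
print(plan([c[0],c[1],.165],R.from_euler("xyz",[180,0,-52.2],degrees=True)))
E
```

```text
[0.61870813 0.17241562 0.136     ] sides 0.027444409793838002 0.04268997685306066 0.026784084952065502
yaw -51.86572227614488
(array([-0.00032212,  0.00036125,  0.00442985]), array([-4.55625603e-04,  2.91404487e-05,  1.25251079e-01]))
```

Sizes match (27 × 43 mm against 28 × 44) and the centre is within 1 mm. I'll descend 125 mm and grip.

```bash
python3 -m creep '[[0,0,0,-0.0003,0,0.008,1],[0,0,0,-0.0003,0,0.028,1],[0,0,0,-0.0003,0,0.055,1],[0,0,0,-0.0003,0,0.082,1],[0,0,0,-0.0003,0,0.105,1],[0,0,0,-0.0003,0,0.119,1],[0,0,0,-0.0003,0,0.124,1],[0,0,0,-0.0003,0,0.125,1],[0,0,0,-0.0003,0,0.125,1],[0,0,0,-0.0003,0,0.125,1]]'
python3 - <<'E'
from h import *
print(tool()[2]["force"])
w=ctrl.snapshot("wrist");cv2.imwrite("pics/w14.png",w)
E
```

```text
clock: 20.9
tool_pos: [0.62, 0.1726, 0.1671]
orientation: [-179.8, -0.0, -52.0]
force: [0.5, 0.7, 0.5]
opening: 0.0875
[0.5238103  0.69903557 0.51625696]
```

View pics/w14.png

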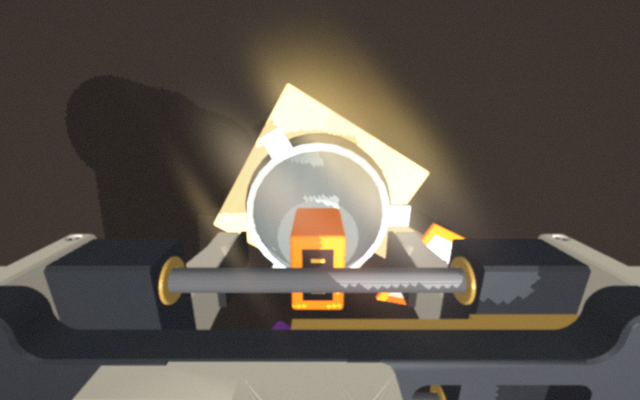

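The orange socket (318,260) is centred between the fingers. Closing.

```bash
python3 -m creep '[[0,0,0,0,0,0,0.6],[0,0,0,0,0,0,0.4],[0,0,0,0,0,0,0.3],[0,0,0,0,0,0,0.2],[0,0,0,0,0,0,0],[0,0,0,0,0,0,0],[0,0,0,0,0,0,0],[0,0,0,0,0,0,0],[0,0,0,0,0,0,0],[0,0,0,0,0,0,0],[0,0,0,0,0,0,0],[0,0,0,0,0,0,0]]'
python3 -m creep '[[0,0,0,0,0,0,0],[0,0,0,0,0,0,0]]'
python3 - <<'E'
from h import *
o=tool()[2];print(o["tool_pos"],o["force"],o["moment"],o["opening"])
E
```

```text
clock: 21.95
tool_pos: [0.6198, 0.1723, 0.166]
orientation: [-179.9, -0.0, -52.0]
force: [0.9, 0.7, -0.6]
opening: 0.0276
clock: 22.12
tool_pos: [0.6198, 0.1723, 0.166]
orientation: [-179.9, -0.0, -52.0]
force: [1.9, 2.2, -1.2]
opening: 0.0278
[0.61975631 0.17228131 0.1659563 ] [ 1.93777174  2.17461597 -1.24581895] [ 0.43186536 -0.73495793  0.01439042] 0.0278123305527806
```

```bash
python3 -m creep '[[0,0,0,0,0,-0.002,0],[0,0,0,0,0,-0.006,0],[0,0,0,0,0,-0.012,0],[0,0,0,0,0,-0.022,0],[0,0,0,0,0,-0.035,0],[0,0,0,0,0,-0.05,0],[0,0,0,0,0,-0.067,0],[0,0,0,0,0,-0.085,0],[0,0,0,0,0,-0.1,0],[0,0,0,0,0,-0.112,0],[0,0,0,0,0,-0.118,0],[0,0,0,0,0,-0.12,0]]'
python3 -m creep '[[0,0,0,0,0,0,0],[0,0,0,0,0,0,0],[0,0,0,0,0,0,0],[0,0,0,0,0,0,0],[0,0,0,0,0,0,0],[0,0,0,0,0,0,0]]'
python3 - <<'E'
from h import *
o=tool()[2];print(o["tool_pos"],o["orientation"],o["force"],o["moment"],o["opening"])
for k in("scene","wrist","top"): cv2.imwrite(f"pics/{k}15.png",ctrl.snapshot(k))
b=cv2.imread("pics/scene15.png");cv2.imwrite("pics/c15.png",cv2.resize(b[100:300,250:550],(800,533),interpolation=2))
E
```

```text
clock: 23.12
tool_pos: [0.6195, 0.1721, 0.2874]
orientation: [-179.8, -0.0, -52.0]
force: [-0.1, -0.1, -5.9]
opening: 0.0278
clock: 23.62
tool_pos: [0.6193, 0.1719, 0.2854]
orientation: [-180.0, -0.0, -52.0]
force: [0.3, -0.1, -6.3]
opening: 0.028
[0.6192656  0.17193299 0.28541549] [-1.79961225e+02 -1.03853129e-02 -5.20025931e+01] [ 0.3249307  -0.08498298 -6.3214954 ] [ 0.01080767 -0.04237027 -0.00175387] 0.027968432611796972
```

View pics/c15.png

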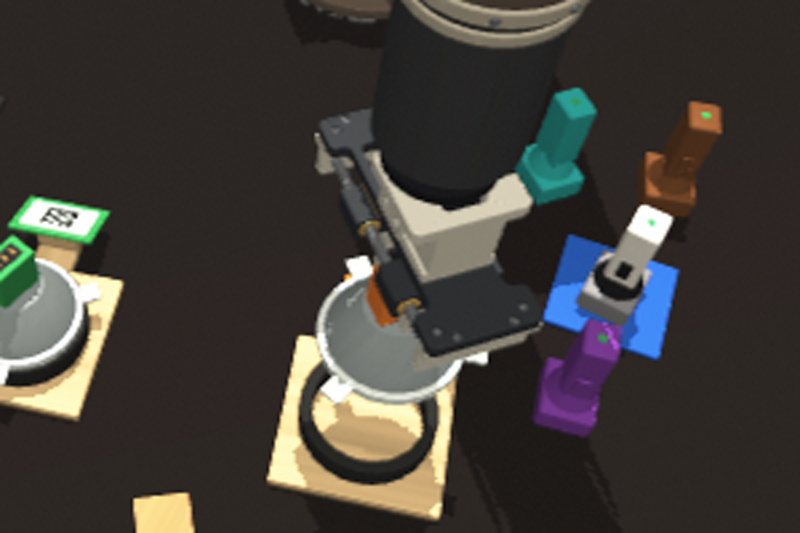

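View pics/wrist15.png

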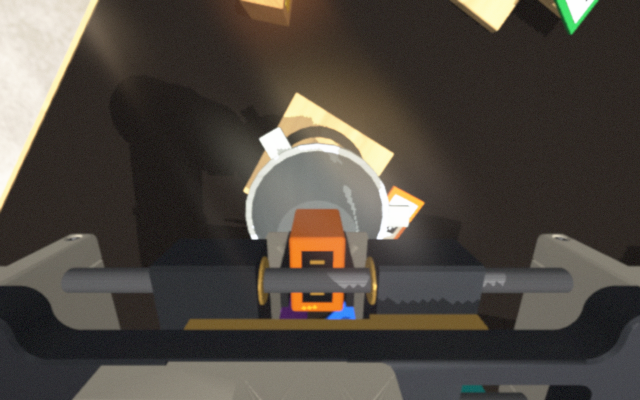

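View pics/top15.png

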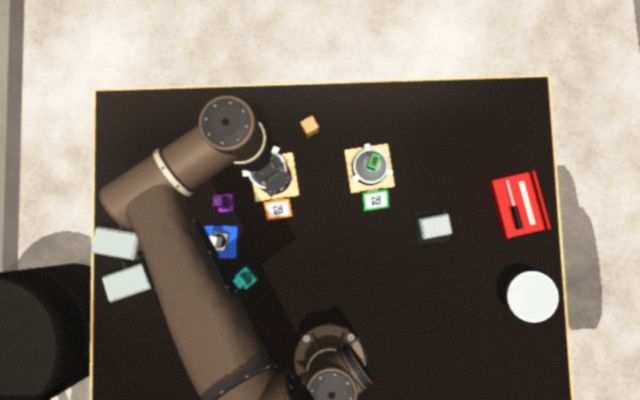

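The lamp is up 119 mm, level (moments under 0.05 N m) and steady. The scanner stands on its pad, and the neighbouring things look unmoved. Handing in.

```bash
python3 -m creep '[[0,0,0,0,0,0,0],[0,0,0,0,0,0,0],[0,0,0,0,0,0,0],[0,0,0,0,0,0,0]]'; python3 -c "
from plant import ctrl
print(ctrl.get_obs()['qvel'].round(2)); print(ctrl.close_job())"
```

```text
clock: 24.1
tool_pos: [0.6193, 0.172, 0.2859]
orientation: [-179.9, -0.0, -52.0]
force: [0.2, 0.3, -5.2]
opening: 0.0279
[ 0.03  0.01  0.1  -0.14 -0.06  0.14]
the job is handed in; nothing more can be done
None
```

The headlamp with the orange socket is booked out and was handed in at 24.1 s, still held above its cradle.

- **Scan:** I held the scanner still for about 1.6 s. By my measurements it was 59.7 mm off the orange-edged label, under 1 mm off centre and about 0.01° off square.
- **Scanner return:** It stands upright and released on the blue pad, about 5 mm from the pad's centre.
- **Lamp:** I then lifted it 120 mm straight up. It is still and level, with a grip opening of 28 mm and moments under 0.05 N m. The last pictures show the green lamp, the bulb box, the fog lamp and the look-alike scanners in place.

**What disagreed:**
- **First scan attempt:** It stopped short because joint 3 reached its limit, leaving the scanner at 68 mm, 8 mm off centre and 1.2° off square. I set the scanner back on its pad, regripped it with the tool tilted 15°, and repeated the scan.
- **Label measurement:** Fitting the label's outline gave a slope of about 23° and a turn about the vertical of 6.4°. I used the stated 25° slope, and 7.2° for the turn, which was close to the cradle base's edges.

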